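# Lid the condiment pots from the wire lid dispenser

## Robot

A 6-joint arm with a two-finger parallel gripper is mounted at the origin on the work surface; the furniture and walls round the work are solid. World frame = base frame: x ahead of the robot, y to its left, z up, the work surface at z = 0. Lengths are in m, angles in rad, forces in N, time in s.
With the tool pointing down it reaches from about 0.425 to 0.95 m from the base axis. Payload 3.5 kg.
Tool frame: the origin (TCP) lies between the finger pads; the fingertips stand 25 mm ahead of it and the grasp point (between the pads) lies 6 mm ahead of it (ctrl.finger_overhang is the distance from the TCP to the fingertips, in m); x points along the fingers, y is the direction in which the jaws open and shut, and the axes are right-handed (so a half turn about x gives the same grasp; the last joint's range is limited). The gripper opens to 85 mm and grips with 20 to 120 N. Pads are 22 mm wide; open, the fingers measure 114 mm over their backs; the gripper's body (76 mm by 85 mm) begins 54 mm behind the grasp point. The pads swing forward as they close: fully open they stand 13 mm farther back than shut.
Start: joints at [0.988, 0.286, 1.577, -0, 1.279, -0.15], TCP at [0.283, 0.613, 0.256] pointing down, gripper open.
Joint ranges: [-2.77, 2.77], [-0.9, 2.22], [0.21, 2.48], [-1.53, 4.67], [0.24, 2.81], [-2.84, 2.84]. Speed limits (rad/s): [2.79, 2.79, 3.14, 3.14, 3.14, 3.14].

## Interface

Orientations are given as a unit quaternion [x, y, z, w].
In Python, from plant import ctrl gives the robot as it stands.
- The arm moves only by the tool play_rows, never from a script. Its argument "targets" is a list of rows, each an object with "delta_pos": the shift along the world's x, y, z normalised to -1 to 1, where 1 is 1000 mm, a list of three; "delta_rot": the turn, a rotation vector about the world's x, y, z normalised to -1 to 1, where 1 is pi rad, a list of three; "claw": the finger opening in mm, from 0 to 85.4. In form: [{"delta_pos": [tx, ty, tz], "delta_rot": [wx, wy, wz], "claw": claw}, ...]. A call has 1 to 20 rows; each row is the pose to reach, as a shift and turn from the pose measured when the call began, turning the shorter way round; what a row does not reach only later rows make up. A row lasts 1/12 s, in which the tool goes at most 41.7 mm and 7.16 degrees, less where a joint would pass 70% of its speed; a pose out of reach is approached as far as the arm can. A call with a number of a shift or a turn outside -1 to 1 is refused whole. A call with a gripper value outside its range is refused whole. The fingers move at their own pace and stop on an object; "newtons" is the grip in N (left out, the last holds). Time passes only in rows, so rows that repeat a pose let the fingers close. It gives the time, the measured TCP pose, the force and the opening at its end, in the units of the state.
- ctrl.get_state(): the state, without advancing time (a new reading comes with each control period).
- ctrl.read_camera(name): name is "scene" or "top" or "wrist"; returns the picture (420x560x3 uint8, blue, green, red); there is no depth.
- ctrl.calibration(name): a dict with "fx", "fy", "cx", "cy" (pixels), "k1" (the pictures are not rectified: a ray, as slopes to the right and down, at radius r is drawn at 1 + k1 r^2 times it, then the intrinsics apply), "camera_from_world" (4x4, takes a point from world to camera coordinates). Camera axes: x right, y down, z forward; pixel columns grow to the right and rows downward; lengths in m; the calibration is good to about 2 mm. A picture is of the moment at which its call begins: read the wrist's pose just before it. calibration takes no time and is no camera call; for the wrist camera it gives the pose at the moment of the call.
- ctrl.sign_off(): hands the job in, once; it reports no verdict.
The state is a dict: "time": time; "qpos": joint angles; "dq": joint speeds; "joint_efforts": joint torques, N m; "eef_pos": TCP position; "tcp_rot": TCP orientation; "contact_force": force on the tool from outside, world axes, zero at the start; "wrist_torque": the same for the moment, N m; "opening": opening from 0.0 (shut) to 1.0 (fully open).
Only numpy, scipy, OpenCV 4.12 (cv2) and the standard library are available. Lean on these libraries where they do the work, as an engineer would, in place of code of your own. Each camera call takes 0.05 s, during which the arm holds its last target. There are 200 camera calls.

## Task

Cover the three condiment pots for the night: draw the lids out of the wire dispenser one by one, from the bottom, and seat each lid flat in the mouth of the pot of its own colour. Do not lay or drop a lid on the worktop, and the pots stay standing where they are.

Things in the scene. Friction and masses are not known exactly. Their poses are not given: they have to be found in the camera images.
- dispenser: Fixed lid dispenser. Aluminium foot 100 mm across, round floor 72 mm across at z = 30 mm; over it a steel wire cage, radius 41 mm, top at z = 70 mm, with the three lids in one stack: red lowest, yellow, blue on top. Origin: centre of its underside; -x is the front. Tabs stick out in front 45 degrees apart: red toward (-x,-y), yellow -x, blue (-x,+y).
- dispenser_gap (a point): Front gap, on the dispenser's axis at floor height; axes as the dispenser's. Four front wires (22.5 and 72 degrees either side of -x) end 12 mm above the floor: only the lowest lid slides out, along any line within 45 degrees of -x. Draw it 85 mm or more along its own tab before lifting. The rest then drop 10 mm; all is smooth. The 52 mm top ring stops lids being lifted out.
- lid_red: Red lid, 45 g: round flange, radius 34 mm, 6 mm thick; below it a tapered plug 4 mm deep, radius 25 to 22 mm. A flat tab 16 mm wide, 6 mm thick, flush with the flange, ends 73 mm from the axis. Origin: centre of the plug's underside, z up; the tab points along -x, 4 to 10 mm above the origin. Grip the tab's two sides 61 mm from the axis; other tabs leave 24 mm on each side.
- lid_yellow: Yellow lid, otherwise the same as the red one.
- lid_blue: Blue lid, otherwise the same as the red one.
- pot_red: Red condiment pot, loose, upright, empty, about 0.4 kg, round: outer radius 33 mm, 58 mm high, mouth of inner radius 29 mm. Origin: centre of the underside; z up. With a lid seated, the plug is in the mouth and the flange lies on the rim: the lid's origin is then 54 mm above the pot's. A tiled wall rises behind the pots at x = 0.58 m and a tall tin and jars stand at the far right.
- pot_yellow: Yellow pot, otherwise the same as the red one.
- pot_blue: Blue pot, otherwise the same as the red one.
There are look-alikes about, which are no part of the job. There is more than one size of the lid_blue; the job needs the larger.

How it is judged:
At the end, for the whole second after the job is handed in: Each lid sits in the pot of its own colour: its axis within 8 mm of the pot's, its origin 51 to 56.5 mm above the pot's, tilted less than 0.08 rad, at rest; each pot upright within 0.1 rad and within 30 mm of where it stood (horizontal distance between lid_red and pot_red below 0.008 m and z of lid_red in the frame of pot_red between 0.051 and 0.0565 m and angle between each of lid_red, lid_yellow, lid_blue's own z axis and vertical below 0.08 rad and angle between each of pot_red, pot_yellow, pot_blue's own z axis and vertical below 0.1 rad and distance of each of pot_red, pot_yellow, pot_blue from where it was at the start of the episode below 0.03 m and linear speed of each of lid_red, lid_yellow, lid_blue below 0.01 m/s and horizontal distance between lid_yellow and pot_yellow below 0.008 m and z of lid_yellow in the frame of pot_yellow between 0.051 and 0.0565 m and horizontal distance between lid_blue and pot_blue below 0.008 m and z of lid_blue in the frame of pot_blue between 0.051 and 0.0565 m); the robot touches nothing.
It fails at once if a lid was laid or dropped on the worktop (height (world z) of any of lid_red, lid_yellow, lid_blue below 0.022 m).
It fails at once if a pot was knocked over (angle between any of pot_red, pot_yellow, pot_blue's own z axis and vertical above 0.6 rad).
It also fails if it takes over 88 s, if anything falls off the work surface, if the arm or the gripper's body presses on something with over 40 N, if the wrist force passes 120 N, or if a joint passes its speed limit or range.

## Working session

There is one attempt and no reset: what is moved stays moved. The work goes in short steps, Python scripts to look and compute and a tool call to move; the robot and the scene stay as the last step left them, time stands still between calls to the robot, and variables do not carry over. Pictures are saved under pics/ and viewed, about 12 in all and at most 16, crops included, and the job is handed in when it is done.

Besides the shell and the picture viewer there is one more tool, called after "Emit:" in YAML: its name, and indented under it one key for each argument. play_rows: Moves the arm, as the interface text tells. Its arguments: {"type":"object","properties":{"targets":{"type":"array"},"newtons":{"type":"number"}},"required":["targets"]}

```bash
ls; mkdir -p pics; cat > h.py <<'E'
import numpy as np, cv2
from plant import ctrl
def ray(name,uv,C=None):
    C=C or ctrl.calibration(name)
    d=np.array([(uv[0]-C['cx'])/C['fx'],(uv[1]-C['cy'])/C['fy']]);s=d.copy()
    for _ in range(20): s=d/(1+C['k1']*(s@s))
    T=np.array(C['camera_from_world']);R=T[:3,:3];o=-R.T@T[:3,3]
    return o,R.T@np.array([s[0],s[1],1])
def onz(name,uv,z,C=None):
    o,d=ray(name,uv,C);return o+d*(z-o[2])/d[2]
def proj(name,p,C=None):
    C=C or ctrl.calibration(name)
    T=np.array(C['camera_from_world']);q=T[:3,:3]@np.array(p)+T[:3,3];s=q[:2]/q[2]
    s=s*(1+C['k1']*(s@s));return np.array([C['fx']*s[0]+C['cx'],C['fy']*s[1]+C['cy']])
E
python3 - <<'E'
from h import *
s=ctrl.get_state();print(s)
for n in ['scene','top','wrist']:
    cv2.imwrite(f'pics/{n}0.png',ctrl.read_camera(n))
    C=ctrl.calibration(n);print(n,{k:v for k,v in C.items() if k!='camera_from_world'},np.round(ray(n,(C['cx'],C['cy']),C),3))
E
```

```text
pics
{'time': 0.0, 'qpos': array([ 9.87974035e-01,  2.87223420e-01,  1.57820111e+00, -2.21491460e-05,
        1.27857438e+00, -1.50003210e-01]), 'dq': array([ 1.75599191e-03,  7.68387796e-04, -1.27512520e-03,  2.69102206e-05,
       -7.00300944e-04,  2.33511713e-04]), 'joint_efforts': array([-1.68578626e-03, -4.05969822e+01, -2.92630291e+01, -2.60196894e-04,
        5.66818519e-03,  1.45449502e-05]), 'eef_pos': array([0.28276025, 0.61225667, 0.25489554]), 'tcp_rot': array([ 0.15103374,  0.69091109, -0.15262764,  0.6903155 ]), 'contact_force': array([-0.69246507,  0.70942028,  0.07060459]), 'wrist_torque': array([ 0.02670584, -0.03210584,  0.08085562]), 'opening': 0.9976538210758282}
scene {'fx': 514.0427310578701, 'fy': 514.0427310578701, 'cx': 270.72383551828045, 'cy': 210.59820724929085, 'k1': -0.055063832970874} [[ 0.242 -0.4    1.079]
 [ 0.158  0.418 -0.895]]
top {'fx': 464.98710354270133, 'fy': 464.98710354270133, 'cx': 275.0551451455182, 'cy': 206.01368471076418, 'k1': 0.04307367114987642} [[ 0.338  0.061  1.038]
 [ 0.078  0.034 -0.996]]
wrist {'fx': 317.27840581804287, 'fy': 317.27840581804287, 'cx': 276.0812537387822, 'cy': 206.31465240120002, 'k1': -0.07186120393646747} [[ 0.213  0.646  0.372]
 [ 0.274 -0.13  -0.953]]
```

View pics/scene0.png

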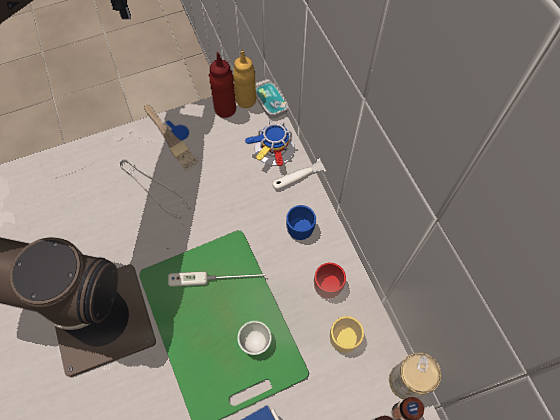

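View pics/top0.png

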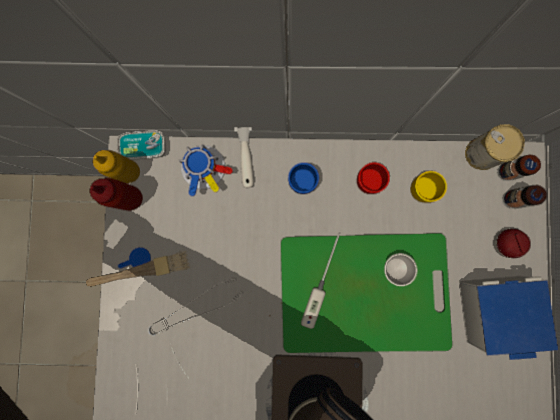

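Scene: dispenser at about (275,140) in scene and (198,162) in top. Pots in top: blue (304,178), red (373,177), yellow (429,186).
Possible mix-ups: for the blue lid, the small blue lid at (135,260) under the brush and the blue box at (515,315). For red, the dark red thing at (512,242). The white bowl at (401,268) is not a pot. The real lids are the ones in the cage.

```bash
cat > m.py <<'E'
from h import *
def mask(im,c):
    h,s,v=cv2.split(cv2.cvtColor(im,cv2.COLOR_BGR2HSV))
    r={'blue':(h>100)&(h<130),'yellow':(h>18)&(h<35),'red':(h<8)|(h>172)}[c]
    return (r&(s>110)&(v>50)).astype(np.uint8)*255
E
python3 - <<'E'
from m import *
rois={'top':{'blue':(280,155,50,50),'red':(350,155,48,45),'yellow':(405,160,50,50)},'scene':{'blue':(280,200,45,45),'red':(305,255,50,50),'yellow':(322,310,50,50)}}
for n in ['top','scene']:
    im=cv2.imread(f'pics/{n}0.png')
    for c,(x,y,w,h) in rois[n].items():
        m=mask(im,c);k=np.zeros_like(m);k[y:y+h,x:x+w]=m[y:y+h,x:x+w]
        cs,_=cv2.findContours(k,cv2.RETR_EXTERNAL,2);p=cv2.convexHull(max(cs,key=cv2.contourArea))[:,0].astype(float)
        P=np.array([onz(n,q,.058)[:2] for q in p],np.float32)
        print(n,c,cv2.minEnclosingCircle(P), cv2.fitEllipse(P))
    # tabs
    x,y=(198,162) if n=='top' else (275,140)
    k=im[y-40:y+40,x-50:x+50]
    cv2.imwrite(f'pics/d_{n}.png',cv2.resize(k,None,fx=5,fy=5,interpolation=2))
a=cv2.imread('pics/d_top.png');b=cv2.imread('pics/d_scene.png')
cv2.imwrite('pics/d.png',cv2.resize(np.hstack([a,b]),None,fx=.8,fy=.8))
cv2.imwrite('pics/d.png',np.vstack([cv2.resize(a,(375,300)),cv2.resize(b,(375,300))]))
print(onz('top',(198,162),.06),onz('scene',(275,137),.06))
E
```

```text
top blue ((0.47688108682632446, 0.03694301098585129), 0.033215656876564026) ((0.4767843186855316, 0.03664303943514824), (0.06344553083181381, 0.0661911815404892), 61.728370666503906)
top red ((0.4794052243232727, -0.1091025322675705), 0.03559771925210953) ((0.4793611764907837, -0.10983475297689438), (0.0642537996172905, 0.07100685685873032), 41.621429443359375)
top yellow ((0.46255359053611755, -0.22469116747379303), 0.03816912695765495) ((0.4626910090446472, -0.22533535957336426), (0.0653483048081398, 0.07634375244379044), 20.919506072998047)
scene blue ((0.47205352783203125, 0.027271948754787445), 0.042054519057273865) ((0.47300955653190613, 0.02779703214764595), (0.06450155377388, 0.0842999517917633), 152.3197479248047)
scene red ((0.4792309105396271, -0.11322014033794403), 0.034167543053627014) ((0.4802134037017822, -0.1128249317407608), (0.0642457902431488, 0.06661590188741684), 79.05069732666016)
scene yellow ((0.46399152278900146, -0.2311314195394516), 0.032918255776166916) ((0.4643597900867462, -0.2311207801103592), (0.0642792358994484, 0.06520654261112213), 166.39768981933594)
[0.50587206 0.26153874 0.06      ] [0.50327017 0.254663   0.06      ]
```

View pics/d.png

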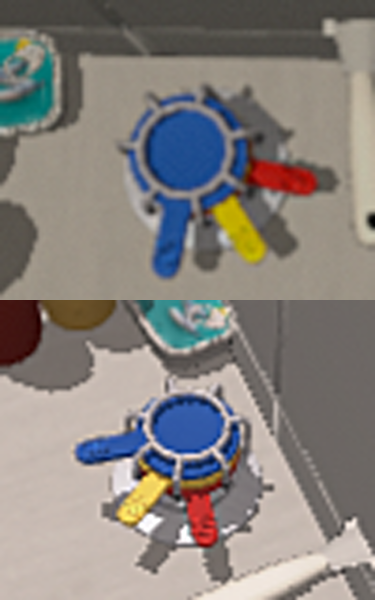

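View pics/wrist0.png

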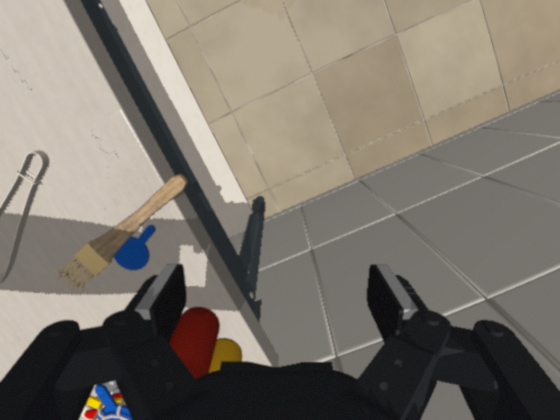

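Top crop: the blue lid is uppermost in the cage. Tab tips in full-picture px: red about (232,170), yellow (216,190), blue (192,194). A white-handled tool lies near the red tab's exit, so I'll work out the geometry and a closer view.

```bash
python3 - <<'E'
from m import *
from scipy.spatial.transform import Rotation as Ro
c=onz('top',(198.1,162),.06);print('c',c)
for n,t,z in [('r',(231.5,170),.04),('y',(215.5,189),.05),('b',(192,193),.06)]:
    p=onz('top',t,z);print(n,p,np.degrees(np.arctan2(*(p-c)[1::-1])),np.hypot(*(p-c)[:2]))
for n,t,z in [('handle end t',(248,187),.01),('handle top t',(243,127),.01)]: print(n,onz('top',t,z))
for n,t,z in [('handle end s',(276,188),.01),('handle top s',(325,163),.01)]: print(n,onz('scene',t,z))
s=ctrl.get_state();R=Ro.from_quat(s['tcp_rot']).as_matrix();print(np.round(R,3))
o,d=ray('wrist',(276,206));print('cam in tool',R.T@(o-s['eef_pos']),R.T@d)
E
```

```text
c [0.50587627 0.26132449 0.06      ]
r [0.49316166 0.19193443 0.04      ] -100.3833447087219 0.07054532036906869
y [0.44981463 0.22377652 0.05      ] -146.18731116949186 0.06747412491266708
b [0.43910597 0.27192165 0.06      ] 170.98176612489578 0.06760600967764806
handle end t [0.46029608 0.15778941 0.01      ]
handle top t [0.59588931 0.17287313 0.01      ]
handle end s [0.46430524 0.15010848 0.01      ]
handle top s [0.60116279 0.17075023 0.01      ]
[[-0.001  0.419  0.908]
 [-0.002  0.908 -0.419]
 [-1.    -0.002 -0.   ]]
cam in tool [-0.11688131  0.00100663 -0.07758167] [ 0.95307282 -0.00135093  0.30273987]
```

Emit:
play_rows:
  targets:
    - {"delta_pos": [0.05,-0.26,0],"delta_rot": [0,0,0.1],"claw": 40}
    - {"delta_pos": [0.05,-0.26,0],"delta_rot": [0,0,0.2],"claw": 40}
    - {"delta_pos": [0.05,-0.26,0],"delta_rot": [0,0,0.3],"claw": 40}
    - {"delta_pos": [0.05,-0.26,0],"delta_rot": [0,0,0.4],"claw": 40}
    - {"delta_pos": [0.05,-0.26,0],"delta_rot": [0,0,0.5],"claw": 40}
    - {"delta_pos": [0.05,-0.26,0],"delta_rot": [0,0,0.583],"claw": 40}
    - {"delta_pos": [0.05,-0.26,0],"delta_rot": [0,0,0.583],"claw": 40}
    - {"delta_pos": [0.202,-0.472,-0.035],"delta_rot": [0,0,0.583],"claw": 40}
    - {"delta_pos": [0.202,-0.472,-0.035],"delta_rot": [0,0,0.583],"claw": 40}
    - {"delta_pos": [0.202,-0.472,-0.035],"delta_rot": [0,0,0.583],"claw": 40}
    - {"delta_pos": [0.202,-0.472,-0.035],"delta_rot": [0,0,0.583],"claw": 40}
    - {"delta_pos": [0.202,-0.472,-0.035],"delta_rot": [0,0,0.583],"claw": 40}
    - {"delta_pos": [0.202,-0.472,-0.035],"delta_rot": [0,0,0.583],"claw": 40}
    - {"delta_pos": [0.202,-0.472,-0.035],"delta_rot": [0,0,0.583],"claw": 40}
    - {"delta_pos": [0.202,-0.472,-0.035],"delta_rot": [0,0,0.583],"claw": 40}
    - {"delta_pos": [0.202,-0.472,-0.035],"delta_rot": [0,0,0.583],"claw": 40}
    - {"delta_pos": [0.202,-0.472,-0.035],"delta_rot": [0,0,0.583],"claw": 40}
    - {"delta_pos": [0.202,-0.472,-0.035],"delta_rot": [0,0,0.583],"claw": 40}
    - {"delta_pos": [0.202,-0.472,-0.035],"delta_rot": [0,0,0.583],"claw": 40}
    - {"delta_pos": [0.202,-0.472,-0.035],"delta_rot": [0,0,0.583],"claw": 40}
  newtons: 40

```text
time: 1.82
eef_pos: [0.4833, 0.1518, 0.2201]
tcp_rot: [-0.456, 0.547, 0.447, 0.542]
contact_force: [-0.0, 0.7, 0.1]
opening: 0.468
```

```bash
cat >> m.py <<'E'
import json
def snap(tag):
    s=ctrl.get_state();C=ctrl.calibration('wrist');im=ctrl.read_camera('wrist')
    cv2.imwrite(f'pics/{tag}.png',im)
    C={k:(np.array(v).tolist()) for k,v in C.items()};json.dump(C,open(f'pics/{tag}.json','w'))
    return s,C,im
E
python3 -c "
from m import *
s,C,im=snap('w1');print(s['time'],s['eef_pos'],s['qpos'])"
```

```text
1.8167 [0.48331436 0.15179645 0.22007968] [ 0.11028783 -0.05489225  2.01869175 -0.01556038  1.1759408  -2.83838719]
```

View pics/w1.png

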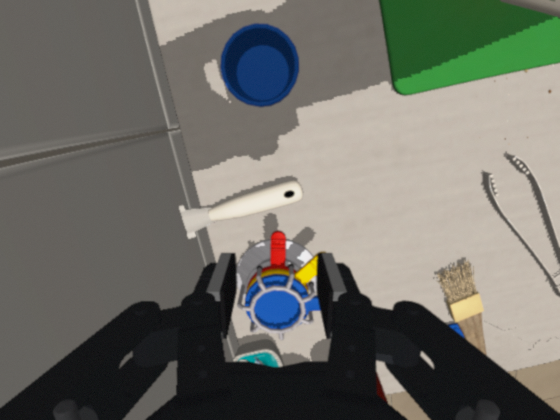

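Wrist view: red tab at (279,245), yellow (312,268), blue (312,303), cage centre near (277,303). The white handle lies at (290,192), across the red lid's exit. Joint 6 is at its limit here, so I'll turn to the other side, with the camera over the dispenser.

Emit:
play_rows:
  targets:
    - {"delta_pos": [0.012,0.048,-0.02],"delta_rot": [0,0,-0.04],"claw": 40}
    - {"delta_pos": [0.012,0.048,-0.02],"delta_rot": [0,0,-0.08],"claw": 40}
    - {"delta_pos": [0.012,0.048,-0.02],"delta_rot": [0,0,-0.12],"claw": 40}
    - {"delta_pos": [0.012,0.048,-0.02],"delta_rot": [0,0,-0.16],"claw": 40}
    - {"delta_pos": [0.012,0.048,-0.02],"delta_rot": [0,0,-0.2],"claw": 40}
    - {"delta_pos": [0.012,0.048,-0.02],"delta_rot": [0,0,-0.24],"claw": 40}
    - {"delta_pos": [0.012,0.048,-0.02],"delta_rot": [0,0,-0.28],"claw": 40}
    - {"delta_pos": [0.012,0.048,-0.02],"delta_rot": [0,0,-0.32],"claw": 40}
    - {"delta_pos": [0.012,0.048,-0.02],"delta_rot": [0,0,-0.36],"claw": 40}
    - {"delta_pos": [0.012,0.048,-0.02],"delta_rot": [0,0,-0.4],"claw": 40}
    - {"delta_pos": [0.012,0.048,-0.02],"delta_rot": [0,0,-0.44],"claw": 40}
    - {"delta_pos": [0.012,0.048,-0.02],"delta_rot": [0,0,-0.48],"claw": 40}
    - {"delta_pos": [0.012,0.048,-0.02],"delta_rot": [0,0,-0.52],"claw": 40}
    - {"delta_pos": [0.012,0.048,-0.02],"delta_rot": [0,0,-0.56],"claw": 40}
    - {"delta_pos": [0.012,0.048,-0.02],"delta_rot": [0,0,-0.6],"claw": 40}
    - {"delta_pos": [0.012,0.048,-0.02],"delta_rot": [0,0,-0.64],"claw": 40}
    - {"delta_pos": [0.012,0.048,-0.02],"delta_rot": [0,0,-0.68],"claw": 40}
    - {"delta_pos": [0.012,0.048,-0.02],"delta_rot": [0,0,-0.72],"claw": 40}
    - {"delta_pos": [0.012,0.048,-0.02],"delta_rot": [0,0,-0.76],"claw": 40}
    - {"delta_pos": [0.012,0.048,-0.02],"delta_rot": [0,0,-0.8],"claw": 40}

```text
time: 3.53
eef_pos: [0.4952, 0.1999, 0.2003]
tcp_rot: [0.375, 0.605, -0.373, 0.595]
contact_force: [0.2, -0.2, -0.9]
opening: 0.466
```

```bash
cat >> m.py <<'E'
from scipy.spatial.transform import Rotation as Ro
def yaw(s):
    z=Ro.from_quat(s['tcp_rot']).as_matrix()[:,2];return np.degrees(np.arctan2(z[1],z[0]))
E
python3 -c "
from m import *
s=ctrl.get_state();print(s['eef_pos'],yaw(s),s['qpos'])
C=json.load(open('pics/w1.json'));im=cv2.imread('pics/w1.png')
m=mask(im,'blue');m[130:]=0
cs,_=cv2.findContours(m,0,2);p=max(cs,key=cv2.contourArea)[:,0]
P=np.array([onz('wrist',q,.058,C)[:2] for q in p],np.float32);print(cv2.minEnclosingCircle(P),cv2.fitEllipse(P))
print(onz('wrist',(289,193),.01,C))
"
```

```text
[0.49520145 0.19994207 0.20027848] -63.84214466976751 [ 0.18894059  0.03330913  1.96966807  0.01210571  1.14775859 -0.27265874]
((0.4774944484233856, 0.03946811333298683), 0.03235546872019768) ((0.47738340497016907, 0.039382968097925186), (0.06336048990488052, 0.06375136226415634), 17.81250762939453)
[0.47306971 0.16328368 0.01      ]
```

Emit:
play_rows:
  targets:
    - {"delta_pos": [0,0,0],"delta_rot": [0,0,-0.1],"claw": 40}
    - {"delta_pos": [0,0,0],"delta_rot": [0,0,-0.2],"claw": 40}
    - {"delta_pos": [0,0,0],"delta_rot": [0,0,-0.2],"claw": 40}
    - {"delta_pos": [0,0,0],"delta_rot": [0,0,-0.2],"claw": 40}
    - {"delta_pos": [0,0,0],"delta_rot": [0,0,-0.2],"claw": 40}
    - {"delta_pos": [0,0,0],"delta_rot": [0,0,-0.2],"claw": 40}
    - {"delta_pos": [0,0,0],"delta_rot": [0,0,-0.2],"claw": 40}

```text
time: 4.12
eef_pos: [0.4951, 0.2001, 0.2004]
tcp_rot: [0.543, 0.461, -0.538, 0.452]
contact_force: [0.5, 0.1, 0.3]
opening: 0.473
```

```bash
python3 -c "
from m import *
s,C,im=snap('w2');print(s['time'],s['eef_pos'],yaw(s))
cv2.imwrite('pics/w2c.png',cv2.resize(im[60:420,100:460],None,fx=1.6,fy=1.6,interpolation=2))"
```

```text
4.1167 [0.49508942 0.20008836 0.2003753 ] -99.67040986282476
```

View pics/w2c.png

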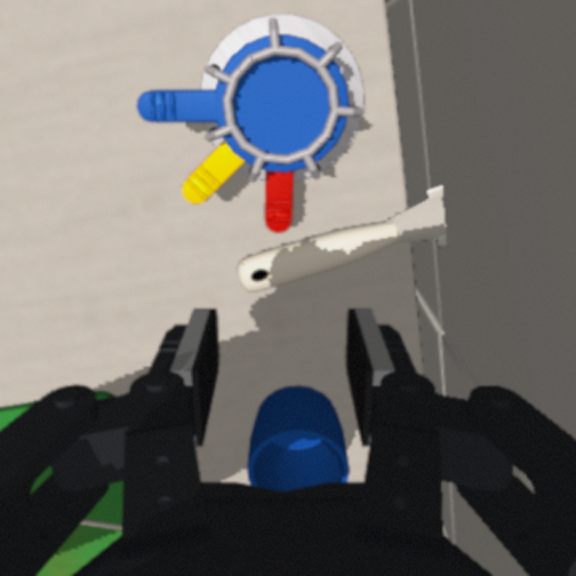

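Crop w2c: ring centre near (281,107), red tab (279,200), yellow (210,175), blue (170,105). The handle end is at (255,275), about 45 mm beyond the red tab tip.

```bash
cat >> m.py <<'E'
def tab(im,C,c,z,roi,tag=''):
    x,y,w,h=roi;m=mask(im,c);k=np.zeros_like(m);k[y:y+h,x:x+w]=m[y:y+h,x:x+w]
    k=cv2.morphologyEx(k,cv2.MORPH_OPEN,np.ones((3,3)))
    cs,_=cv2.findContours(k,0,2);p=max(cs,key=cv2.contourArea)[:,0]
    P=np.array([onz('wrist',q,z,C)[:2] for q in p],np.float32)
    vx,vy,a,b=cv2.fitLine(P,cv2.DIST_L2,0,.01,.01)[:,0]
    r=cv2.minAreaRect(P);return P,(a,b),np.degrees(np.arctan2(vy,vx)),r
E
python3 - <<'E'
from m import *
C=json.load(open('pics/w2.json'));im=cv2.imread('pics/w2.png')
m=mask(im,'blue')
# inner disc within ring
lab=cv2.connectedComponentsWithStats(cv2.erode(m,np.ones((3,3))))
l=lab[1][127,278];p=cv2.findContours((lab[1]==l).astype(np.uint8),0,2)[0][0][:,0]
P=np.array([onz('wrist',q,.06,C)[:2] for q in p],np.float32);print('disc z60',cv2.minEnclosingCircle(P),lab[2][l])
for c,z,roi in [('red',.04,(255,160,45,60)),('yellow',.05,(205,145,60,45)),('blue',.06,(180,108,50,35))]:
    P,a,ang,r=tab(im,C,c,z,roi);print(c,a,ang,r)
print('ring',onz('wrist',(275.5,126.5),.07,C))
E
```

```text
disc z60 ((0.5049650073051453, 0.2643624246120453), 0.023031949996948242) [ 247   96   58   59 2635]
red (np.float32(0.4940103), np.float32(0.20523536)) 80.77324 ((0.4948444366455078, 0.2112656682729721), (0.033379651606082916, 0.015173541381955147), 79.7830810546875)
yellow (np.float32(0.46095347), np.float32(0.23296002)) 34.676888 ((0.4609788954257965, 0.23419411480426788), (0.03675219789147377, 0.016218535602092743), 34.569862365722656)
blue (np.float32(0.44182903), np.float32(0.27544504)) -10.616056 ((0.4516540765762329, 0.2734844386577606), (0.014084736816585064, 0.03486526757478714), 79.830810546875)
ring [0.50516565 0.26428466 0.07      ]
```

```bash
python3 - <<'E'
from m import *
def tri(rs):
    A=np.zeros((3,3));b=np.zeros(3)
    for o,d in rs:
        d=d/np.linalg.norm(d);M=np.eye(3)-np.outer(d,d);A+=M;b+=M@o
    return np.linalg.solve(A,b)
C1=json.load(open('pics/w1.json'));C2=json.load(open('pics/w2.json'))
print(tri([ray('wrist',(289,193),C1),ray('wrist',(261.9,231.5),C2)]))
E
```

```text
[0.47301002 0.16146656 0.01694456]
```

Emit:
play_rows:
  targets:
    - {"delta_pos": [-0.0007,0.0041,-0.03],"delta_rot": [0,0,0],"claw": 26}
    - {"delta_pos": [-0.0007,0.0041,-0.06],"delta_rot": [0,0,0],"claw": 26}
    - {"delta_pos": [-0.0007,0.0041,-0.09],"delta_rot": [0,0,0],"claw": 26}
    - {"delta_pos": [-0.0007,0.0041,-0.09],"delta_rot": [0,0,0],"claw": 26}
    - {"delta_pos": [-0.0007,0.0041,-0.09],"delta_rot": [0,0,0],"claw": 26}
    - {"delta_pos": [-0.0007,0.0041,-0.09],"delta_rot": [0,0,0],"claw": 26}

```text
time: 4.67
eef_pos: [0.4955, 0.2044, 0.1119]
tcp_rot: [0.543, 0.461, -0.537, 0.452]
contact_force: [1.0, 0.4, 0.5]
opening: 0.307
```

```bash
python3 - <<'E'
from m import *
s,C,im=snap('w3');print(s['time'],s['eef_pos'],yaw(s))
P,a,ang,r=tab(im,C,'red',.04,(200,150,170,120));print(a,ang,r)
E
```

```text
4.6667 [0.49546183 0.20437976 0.1119156 ] -99.60546692446243
(np.float32(0.49277332), np.float32(0.20608099)) 77.369514 ((0.49421563744544983, 0.2105540633201599), (0.033071368932724, 0.015635540708899498), 77.67577362060547)
```

View pics/w3.png

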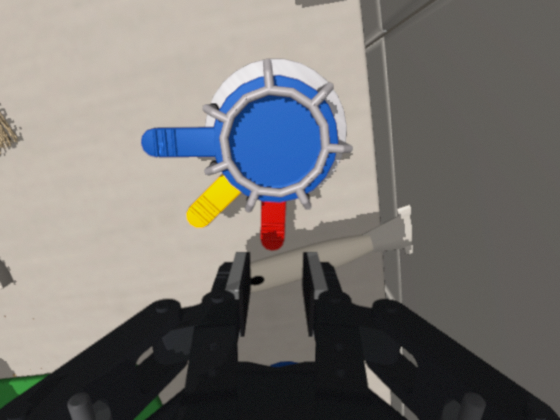

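Red tab at (272,222) sits between the jaws, which are a touch to the right of it. The handle top is about 17 mm high, so I'll grip with the tips at 26 mm to clear it.

Emit:
play_rows:
  targets:
    - {"delta_pos": [-0.002,0,-0.03],"delta_rot": [0,0,0],"claw": 26}
    - {"delta_pos": [-0.002,0,-0.05],"delta_rot": [0,0,0],"claw": 26}
    - {"delta_pos": [-0.002,0,-0.061],"delta_rot": [0,0,0],"claw": 26}
    - {"delta_pos": [-0.002,0,-0.061],"delta_rot": [0,0,0],"claw": 26}
    - {"delta_pos": [-0.002,0,-0.061],"delta_rot": [0,0,0],"claw": 26}
    - {"delta_pos": [-0.002,0,-0.061],"delta_rot": [0,0,0],"claw": 10}
    - {"delta_pos": [-0.002,0,-0.061],"delta_rot": [0,0,0],"claw": 10}
    - {"delta_pos": [-0.002,0,-0.061],"delta_rot": [0,0,0],"claw": 10}
    - {"delta_pos": [-0.002,0,-0.061],"delta_rot": [0,0,0],"claw": 10}
    - {"delta_pos": [-0.002,0,-0.061],"delta_rot": [0,0,0],"claw": 10}
    - {"delta_pos": [-0.002,0,-0.061],"delta_rot": [0,0,0],"claw": 10}
  newtons: 50

```text
time: 5.63
eef_pos: [0.4951, 0.2047, 0.0529]
tcp_rot: [0.545, 0.46, -0.536, 0.453]
contact_force: [0.8, -1.3, 3.0]
opening: 0.165
```

```bash
python3 - <<'E'
from m import *
s,C,im=snap('w4');print(s['time'],s['eef_pos'],yaw(s),s['opening'],s['contact_force'])
E
```

```text
5.6333 [0.49511895 0.20473124 0.052852  ] -99.62795739262305 0.16492018258938562 [ 0.82688831 -1.25650264  2.96857897]
```

View pics/w4.png

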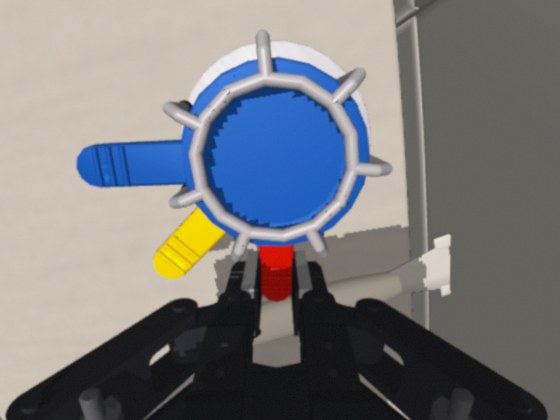

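Gripped on the red tab at (275,270). Now draw it along the tab.

Emit:
play_rows:
  targets:
    - {"delta_pos": [-0.0014,-0.008,0],"delta_rot": [0,0,0],"claw": 10}
    - {"delta_pos": [-0.0035,-0.02,0],"delta_rot": [0,0,0],"claw": 10}
    - {"delta_pos": [-0.0061,-0.035,0],"delta_rot": [0,0,0],"claw": 10}
    - {"delta_pos": [-0.0087,-0.05,0],"delta_rot": [0,0,0],"claw": 10}
    - {"delta_pos": [-0.0115,-0.065,0],"delta_rot": [0,0,0],"claw": 10}
    - {"delta_pos": [-0.014,-0.08,0],"delta_rot": [0,0,0],"claw": 10}
    - {"delta_pos": [-0.0159,-0.09,0],"delta_rot": [0,0,0],"claw": 10}
    - {"delta_pos": [-0.0159,-0.09,0],"delta_rot": [0,0,0],"claw": 10}
    - {"delta_pos": [-0.0159,-0.09,0],"delta_rot": [0,0,0],"claw": 10}

```text
time: 6.43
eef_pos: [0.4784, 0.114, 0.0521]
tcp_rot: [0.544, 0.46, -0.537, 0.452]
contact_force: [0.2, -0.7, -0.8]
opening: 0.166
```

```bash
python3 - <<'E'
from m import *
s,C,im=snap('w5');print(s['time'],s['eef_pos'],yaw(s),s['opening'],s['contact_force'])
E
```

```text
6.4333 [0.47836212 0.11401765 0.05213748] -99.71909094700038 0.1663682272796412 [ 0.18167192 -0.7311226  -0.76443229]
```

View pics/w5.png

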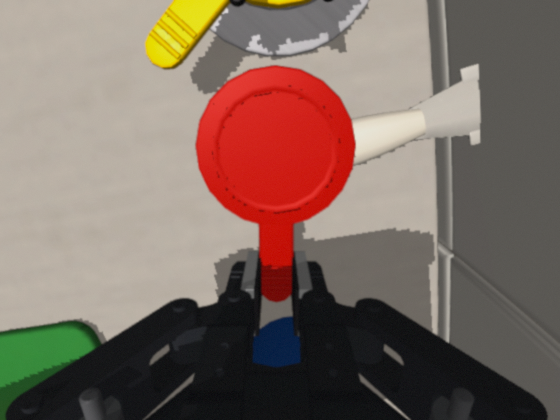

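Red lid is free of the dispenser (centre at (275,145)), flat and held. The yellow one has dropped in place. Lift and hover short of the red pot.

Emit:
play_rows:
  targets:
    - {"delta_pos": [0,0,0.03],"delta_rot": [0,0,0],"claw": 10}
    - {"delta_pos": [0,0,0.07],"delta_rot": [0,0,0],"claw": 10}
    - {"delta_pos": [0,-0.02,0.11],"delta_rot": [0,0,0],"claw": 10}
    - {"delta_pos": [-0.01,-0.05,0.118],"delta_rot": [0,0,-0.03],"claw": 10}
    - {"delta_pos": [-0.02,-0.08,0.118],"delta_rot": [0,0,-0.06],"claw": 10}
    - {"delta_pos": [-0.03,-0.11,0.118],"delta_rot": [0,0,-0.09],"claw": 10}
    - {"delta_pos": [-0.04,-0.14,0.118],"delta_rot": [0,0,-0.12],"claw": 10}
    - {"delta_pos": [-0.05,-0.17,0.118],"delta_rot": [0,0,-0.15],"claw": 10}
    - {"delta_pos": [-0.06,-0.2,0.118],"delta_rot": [0,0,-0.18],"claw": 10}
    - {"delta_pos": [-0.07,-0.23,0.118],"delta_rot": [0,0,-0.196],"claw": 10}
    - {"delta_pos": [-0.078,-0.26,0.118],"delta_rot": [0,0,-0.196],"claw": 10}
    - {"delta_pos": [-0.083,-0.29,0.118],"delta_rot": [0,0,-0.196],"claw": 10}
    - {"delta_pos": [-0.083,-0.309,0.118],"delta_rot": [0,0,-0.196],"claw": 10}
    - {"delta_pos": [-0.083,-0.309,0.118],"delta_rot": [0,0,-0.196],"claw": 10}
    - {"delta_pos": [-0.083,-0.309,0.118],"delta_rot": [0,0,-0.196],"claw": 10}

```text
time: 7.73
eef_pos: [0.3958, -0.1947, 0.1703]
tcp_rot: [0.658, 0.273, -0.648, 0.268]
contact_force: [-0.1, 0.1, -0.6]
opening: 0.17
```

```bash
cat >> m.py <<'E'
def circ(im,C,c,z,seed,r=None):
    m=mask(im,c);n,L,st,ce=cv2.connectedComponentsWithStats(m);l=L[seed[1],seed[0]]
    p=max(cv2.findContours((L==l).astype(np.uint8),0,2)[0],key=cv2.contourArea)[:,0]
    return np.array([onz('wrist',q,z,C)[:2] for q in p],np.float32)
def fitc(P,r,c0):
    from scipy.optimize import least_squares
    return least_squares(lambda c:np.hypot(*(P-c).T)-r,c0,loss='soft_l1',f_scale=.001).x
def lidc(tag,c,z,seed):
    # lid centre (flange) in world at plane z, dropping the tab by keeping points near circle
    C=json.load(open(f'pics/{tag}.json'));im=cv2.imread(f'pics/{tag}.png')
    P=circ(im,C,c,z,seed);x=fitc(P,.034,P.mean(0));
    for _ in range(5):
        k=abs(np.hypot(*(P-x).T)-.034)<.003;x=fitc(P[k],.034,x)
    return x,k.sum(),len(k)
E
python3 - <<'E'
from m import *
s,C,im=snap('w6');print(s['time'],s['eef_pos'],yaw(s),s['opening'],s['contact_force'])
x=lidc('w5','red',.040,(275,145));print(x)
t=np.array([.47836,.11402]);d=x[0]-t;print(np.hypot(*d),np.degrees(np.arctan2(d[1],d[0])))
E
```

```text
7.7333 [ 0.39582694 -0.1946648   0.17029963] -135.0250687260952 0.1701810935676446 [-0.08525764  0.11097377 -0.63068693]
(array([0.4884547 , 0.17373082]), np.int64(236), 265)
0.060558108970244606 80.40431621338806
```

View pics/w6.png

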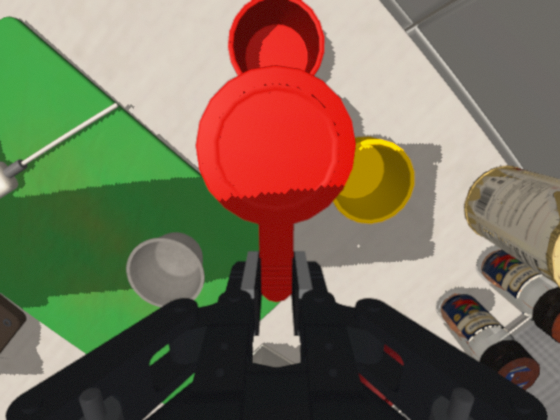

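Wrist: red lid held level at (275,145). Red pot rim at (277,42), yellow pot at (372,180).

```bash
python3 - <<'E'
from m import *
C=json.load(open('pics/w6.json'));im=cv2.imread('pics/w6.png')
for c,z,seed,f in [('red',.058,(240,40),lambda p:(p[:,1]<62)&(p[:,1]>2)),('yellow',.058,(390,190),lambda p:(p[:,0]>358)|(p[:,1]>200))]:
    m=mask(im,c);n,L,st,ce=cv2.connectedComponentsWithStats(m)
    p=max(cv2.findContours((L==L[seed[1],seed[0]]).astype(np.uint8),0,2)[0],key=cv2.contourArea)[:,0];p=p[f(p)]
    P=np.array([onz('wrist',q,z,C)[:2] for q in p],np.float32)
    for _ in range(4):
        x=fitc(P,.033,x if _ else P.mean(0));rr=np.hypot(*(P-x).T)
        if _<3:P=P[abs(rr-.033)<.006]
    print(c,x,len(P),np.round(np.std(rr),4),np.median(rr))
E
```

```text
red [ 0.47936483 -0.11065618] 58 0.0005 0.03275240053680678
yellow [ 0.46416821 -0.22593013] 93 0.0006 0.03274333779099449
```

Emit:
play_rows:
  targets:
    - {"delta_pos": [0.02,0.02,-0.02],"delta_rot": [0,0,0],"claw": 10}
    - {"delta_pos": [0.0407,0.0413,-0.045],"delta_rot": [0,0,0],"claw": 10}
    - {"delta_pos": [0.0407,0.0413,-0.07],"delta_rot": [0,0,0],"claw": 10}
    - {"delta_pos": [0.0407,0.0413,-0.08],"delta_rot": [0,0,0],"claw": 10}
    - {"delta_pos": [0.0407,0.0413,-0.08],"delta_rot": [0,0,0],"claw": 10}
    - {"delta_pos": [0.0407,0.0413,-0.083],"delta_rot": [0,0,0],"claw": 10}
    - {"delta_pos": [0.0407,0.0413,-0.087],"delta_rot": [0,0,0],"claw": 10}
    - {"delta_pos": [0.0407,0.0413,-0.09],"delta_rot": [0,0,0],"claw": 10}
    - {"delta_pos": [0.0407,0.0413,-0.092],"delta_rot": [0,0,0],"claw": 10}
    - {"delta_pos": [0.0407,0.0413,-0.092],"delta_rot": [0,0,0],"claw": 10}

```text
time: 8.62
eef_pos: [0.4365, -0.153, 0.0784]
tcp_rot: [0.658, 0.273, -0.648, 0.268]
contact_force: [-0.4, -1.2, -0.3]
opening: 0.165
```

```bash
python3 - <<'E'
from m import *
s,C,im=snap('w7');print(s['time'],s['eef_pos'],yaw(s),s['opening'],s['contact_force'])
sc=ctrl.read_camera('scene');cv2.imwrite('pics/s7.png',sc)
a=cv2.resize(sc[230:330,270:390],None,fx=4,fy=4,interpolation=2);cv2.imwrite('pics/s7c.png',a)
E
```

```text
8.6167 [ 0.43650636 -0.15296485  0.07840573] -134.990620581524 0.16536373643136112 [-0.35891551 -1.18675277 -0.28038003]
```

View pics/s7c.png

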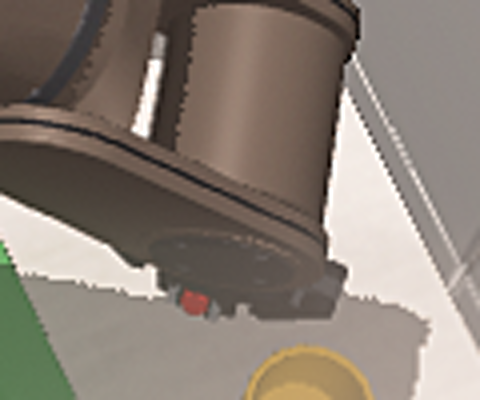

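The scene view shows only the arm over the pot, so it tells me nothing about the lid. No contact force yet, so I'll press gently down.

Emit:
play_rows:
  targets:
    - {"delta_pos": [0,0,-0.001],"delta_rot": [0,0,0],"claw": 10}
    - {"delta_pos": [0,0,-0.002],"delta_rot": [0,0,0],"claw": 10}
    - {"delta_pos": [0,0,-0.002],"delta_rot": [0,0,0],"claw": 10}
    - {"delta_pos": [0,0,-0.002],"delta_rot": [0,0,0],"claw": 10}

```text
time: 9.05
eef_pos: [0.4371, -0.1534, 0.0772]
tcp_rot: [0.659, 0.273, -0.648, 0.269]
contact_force: [-1.0, -1.1, 3.1]
opening: 0.164
```

```bash
python3 - <<'E'
from m import *
s,C,im=snap('w8');print(s['eef_pos'],s['contact_force'])
for z in (.064,.066,.068): print(z,lidc('w8','red',z,(275,145)))
E
```

```text
[ 0.4370573  -0.1533543   0.07717793] [-0.96968026 -1.06412016  3.07260569]
0.064 (array([ 0.47981098, -0.10997519]), np.int64(227), 262)
0.066 (array([ 0.47972425, -0.11012654]), np.int64(227), 262)
0.068 (array([ 0.47919006, -0.11149352]), np.int64(159), 262)
```

Emit:
play_rows:
  targets:
    - {"delta_pos": [0,0,0],"delta_rot": [0,0,0],"claw": 30}
    - {"delta_pos": [0,0,0],"delta_rot": [0,0,0],"claw": 30}
    - {"delta_pos": [0,0,0],"delta_rot": [0,0,0],"claw": 30}
    - {"delta_pos": [0,0,0.01],"delta_rot": [0,0,0],"claw": 30}
    - {"delta_pos": [0,0,0.04],"delta_rot": [0,0,0],"claw": 30}
    - {"delta_pos": [-0.02,-0.02,0.08],"delta_rot": [0,0,0],"claw": 30}
    - {"delta_pos": [-0.02,-0.02,0.1],"delta_rot": [0,0,0],"claw": 30}
    - {"delta_pos": [-0.02,-0.02,0.1],"delta_rot": [0,0,0],"claw": 30}

```text
time: 9.77
eef_pos: [0.4195, -0.176, 0.184]
tcp_rot: [0.661, 0.269, -0.646, 0.272]
contact_force: [0.5, -0.3, 1.0]
opening: 0.351
```

```bash
python3 - <<'E'
from m import *
s,C,im=snap('w9');print(s['time'],s['eef_pos'],yaw(s),s['opening'])
for z in (.062,.064,.066): print(z,lidc('w9','red',z,(275,110)))
E
```

```text
9.7667 [ 0.41951978 -0.17598589  0.1839672 ] -135.03433136323204 0.35143823987151973
0.062 (array([ 0.47982228, -0.11033993]), np.int64(133), 151)
0.064 (array([ 0.47971536, -0.11052969]), np.int64(133), 151)
0.066 (array([ 0.47959017, -0.11076463]), np.int64(133), 151)
```

View pics/w9.png

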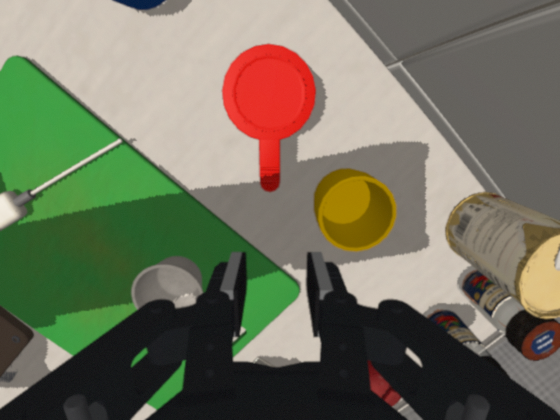

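Red lid seated in its pot at (269,92), shot 12. Now the yellow lid.

Emit:
play_rows:
  targets:
    - {"delta_pos": [0.003,0.035,0],"delta_rot": [0,0,-0.01],"claw": 26}
    - {"delta_pos": [0.006,0.07,0],"delta_rot": [0,0,-0.02],"claw": 26}
    - {"delta_pos": [0.009,0.11,0],"delta_rot": [0,0,-0.03],"claw": 26}
    - {"delta_pos": [0.013,0.15,0],"delta_rot": [0,0,-0.04],"claw": 26}
    - {"delta_pos": [0.017,0.19,0],"delta_rot": [0,0,-0.05],"claw": 26}
    - {"delta_pos": [0.02,0.23,0],"delta_rot": [0,0,-0.058],"claw": 26}
    - {"delta_pos": [0.024,0.27,0],"delta_rot": [0,0,-0.058],"claw": 26}
    - {"delta_pos": [0.028,0.31,0],"delta_rot": [0,0,-0.058],"claw": 26}
    - {"delta_pos": [0.031,0.35,0],"delta_rot": [0,0,-0.058],"claw": 26}
    - {"delta_pos": [0.034,0.385,-0.02],"delta_rot": [0,0,-0.058],"claw": 26}
    - {"delta_pos": [0.035,0.4057,-0.05],"delta_rot": [0,0,-0.058],"claw": 26}
    - {"delta_pos": [0.035,0.4057,-0.07],"delta_rot": [0,0,-0.058],"claw": 26}
    - {"delta_pos": [0.035,0.4057,-0.07],"delta_rot": [0,0,-0.058],"claw": 26}
    - {"delta_pos": [0.035,0.4057,-0.07],"delta_rot": [0,0,-0.058],"claw": 26}

```text
time: 10.98
eef_pos: [0.4518, 0.2307, 0.1091]
tcp_rot: [0.68, 0.209, -0.67, 0.211]
contact_force: [-0.4, -0.2, -0.3]
opening: 0.304
```

```bash
python3 - <<'E'
from m import *
s,C,im=snap('w10');print(s['time'],s['eef_pos'],yaw(s),s['opening'])
m=mask(im,'yellow');n,L,st,ce=cv2.connectedComponentsWithStats(m);print([tuple(x) for x in st if x[4]>100])
for b in (.04,):
    P,a,ang,r=tab(im,C,'yellow',b,(200,195,170,120));print(a,ang,r)
E
```

```text
10.9833 [0.45177636 0.23067095 0.10913973] -145.41190533997343 0.30373933005509396
[(np.int32(0), np.int32(0), np.int32(560), np.int32(420), np.int32(229674)), (np.int32(0), np.int32(0), np.int32(93), np.int32(48), np.int32(3826)), (np.int32(330), np.int32(103), np.int32(12), np.int32(50), np.int32(171)), (np.int32(307), np.int32(160), np.int32(29), np.int32(30), np.int32(143)), (np.int32(274), np.int32(192), np.int32(27), np.int32(61), np.int32(1386))]
(np.float32(0.45838052), np.float32(0.22874267)) 38.151287 ((0.462588906288147, 0.22938688099384308), (0.038210757076740265, 0.016018934547901154), 35.84589385986328)
```

View pics/w10.png

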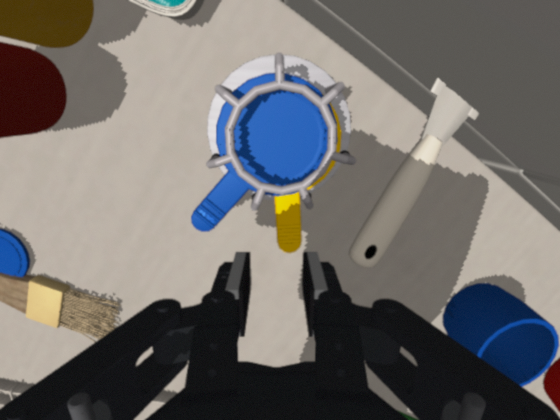

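Yellow tab at (288,225), slightly off the jaw centre (277). Correct sideways and grip.

Emit:
play_rows:
  targets:
    - {"delta_pos": [0.0052,-0.0052,0],"delta_rot": [0,0,0.007],"claw": 26}
    - {"delta_pos": [0.0052,-0.0052,-0.015],"delta_rot": [0,0,0.007],"claw": 26}
    - {"delta_pos": [0.0052,-0.0052,-0.035],"delta_rot": [0,0,0.007],"claw": 26}
    - {"delta_pos": [0.0052,-0.0052,-0.05],"delta_rot": [0,0,0.007],"claw": 26}
    - {"delta_pos": [0.0052,-0.0052,-0.058],"delta_rot": [0,0,0.007],"claw": 26}
    - {"delta_pos": [0.0052,-0.0052,-0.058],"delta_rot": [0,0,0.007],"claw": 26}
    - {"delta_pos": [0.0052,-0.0052,-0.058],"delta_rot": [0,0,0.007],"claw": 10}
    - {"delta_pos": [0.0052,-0.0052,-0.058],"delta_rot": [0,0,0.007],"claw": 10}
    - {"delta_pos": [0.0052,-0.0052,-0.058],"delta_rot": [0,0,0.007],"claw": 10}
    - {"delta_pos": [0.0052,-0.0052,-0.058],"delta_rot": [0,0,0.007],"claw": 10}
    - {"delta_pos": [0.0052,-0.0052,-0.058],"delta_rot": [0,0,0.007],"claw": 10}
    - {"delta_pos": [0.0052,-0.0052,-0.058],"delta_rot": [0,0,0.007],"claw": 10}

```text
time: 12.03
eef_pos: [0.4591, 0.2256, 0.0538]
tcp_rot: [0.68, 0.216, -0.666, 0.218]
contact_force: [-0.2, -0.9, 1.9]
opening: 0.166
```

```bash
python3 - <<'E'
from m import *
s,C,im=snap('w11');print(s['time'],s['eef_pos'],yaw(s),s['opening'],s['contact_force'])
m=mask(im,'yellow');m[:,400:]=0;m[:, :150]=0;n,L,st,ce=cv2.connectedComponentsWithStats(m);print([x.tolist() for x in st[1:] if x[4]>100])
E
```

```text
12.0333 [0.45912399 0.2255924  0.05376651] -144.19683793909198 0.1661859753882532 [-0.16022137 -0.88148967  1.85855152]
[[310, 81, 22, 18, 102], [336, 107, 21, 77, 687], [259, 238, 36, 69, 2074]]
```

Emit:
play_rows:
  targets:
    - {"delta_pos": [-0.006,-0.006,0],"delta_rot": [0,0,0],"claw": 10}
    - {"delta_pos": [-0.014,-0.016,-0.0005],"delta_rot": [0,0,0],"claw": 10}
    - {"delta_pos": [-0.023,-0.027,-0.0005],"delta_rot": [0,0,0],"claw": 10}
    - {"delta_pos": [-0.032,-0.038,-0.0005],"delta_rot": [0,0,0],"claw": 10}
    - {"delta_pos": [-0.041,-0.049,-0.0005],"delta_rot": [0,0,0],"claw": 10}
    - {"delta_pos": [-0.05,-0.06,-0.0005],"delta_rot": [0,0,0],"claw": 10}
    - {"delta_pos": [-0.058,-0.069,-0.0005],"delta_rot": [0,0,0],"claw": 10}
    - {"delta_pos": [-0.058,-0.069,-0.0005],"delta_rot": [0,0,0],"claw": 10}
    - {"delta_pos": [-0.058,-0.069,-0.0005],"delta_rot": [0,0,0],"claw": 10}

```text
time: 12.83
eef_pos: [0.4004, 0.1563, 0.053]
tcp_rot: [0.68, 0.216, -0.666, 0.218]
contact_force: [0.3, 0.2, 0.3]
opening: 0.167
```

```bash
python3 - <<'E'
from m import *
s,C,im=snap('w12');print(s['time'],s['eef_pos'],yaw(s),s['opening'],s['contact_force'])
x=lidc('w12','yellow',.040,(275,145));print(x)
d=x[0]-s['eef_pos'][:2];print(np.hypot(*d),np.degrees(np.arctan2(d[1],d[0])))
E
```

```text
12.8333 [0.4004448  0.15627641 0.05296604] -144.25362017576472 0.16670212435650475 [0.27645482 0.19782118 0.33989923]
(array([0.44754655, 0.19015499]), np.int64(221), 262)
0.058020108133768525 35.72609515523548
```

View pics/w12.png

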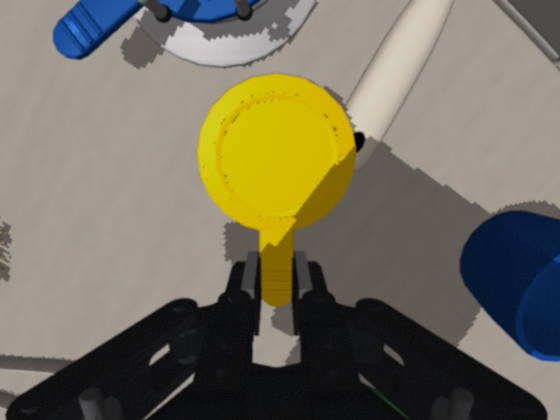

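Yellow lid is out, flat and held at (275,150). Carry it to the yellow pot with the tab toward the robot.

Emit:
play_rows:
  targets:
    - {"delta_pos": [0,0,0.03],"delta_rot": [0,0,0],"claw": 10}
    - {"delta_pos": [0,0,0.065],"delta_rot": [0,0,0],"claw": 10}
    - {"delta_pos": [0.005,-0.02,0.09],"delta_rot": [0,0,0],"claw": 10}
    - {"delta_pos": [0.015,-0.05,0.09],"delta_rot": [0,0,-0.03],"claw": 10}
    - {"delta_pos": [0.025,-0.085,0.09],"delta_rot": [0,0,-0.06],"claw": 10}
    - {"delta_pos": [0.03,-0.12,0.09],"delta_rot": [0,0,-0.09],"claw": 10}
    - {"delta_pos": [0.03,-0.155,0.09],"delta_rot": [0,0,-0.12],"claw": 10}
    - {"delta_pos": [0.03,-0.19,0.09],"delta_rot": [0,0,-0.15],"claw": 10}
    - {"delta_pos": [0.025,-0.225,0.09],"delta_rot": [0,0,-0.18],"claw": 10}
    - {"delta_pos": [0.02,-0.26,0.09],"delta_rot": [0,0,-0.1986],"claw": 10}
    - {"delta_pos": [0.015,-0.295,0.09],"delta_rot": [0,0,-0.1986],"claw": 10}
    - {"delta_pos": [0.01,-0.33,0.09],"delta_rot": [0,0,-0.1986],"claw": 10}
    - {"delta_pos": [0.006,-0.365,0.08],"delta_rot": [0,0,-0.1986],"claw": 10}
    - {"delta_pos": [0.006,-0.382,0.06],"delta_rot": [0,0,-0.1986],"claw": 10}
    - {"delta_pos": [0.006,-0.382,0.045],"delta_rot": [0,0,-0.1986],"claw": 10}
    - {"delta_pos": [0.006,-0.382,0.036],"delta_rot": [0,0,-0.1986],"claw": 10}
    - {"delta_pos": [0.006,-0.382,0.036],"delta_rot": [0,0,-0.1986],"claw": 10}

```text
time: 14.3
eef_pos: [0.4062, -0.2243, 0.0869]
tcp_rot: [0.712, -0.002, -0.702, 0.002]
contact_force: [-0.3, 0.7, -0.7]
opening: 0.17
```

```bash
python3 - <<'E'
from m import *
s,C,im=snap('w13');print(s['time'],s['eef_pos'],yaw(s),s['opening'],s['contact_force'])
print(lidc('w13','yellow',s['eef_pos'][2]-.013,(275,145)))
E
```

```text
14.3 [ 0.40617664 -0.22430973  0.08694799] -179.98122318457712 0.17002505140829718 [-0.28462336  0.66944912 -0.71371154]
(array([ 0.46367219, -0.22361319]), np.int64(226), 255)
```

Emit:
play_rows:
  targets:
    - {"delta_pos": [0.0005,-0.002,0],"delta_rot": [0,0,0],"claw": 10}
    - {"delta_pos": [0.0005,-0.002,-0.004],"delta_rot": [0,0,0],"claw": 10}
    - {"delta_pos": [0.0005,-0.002,-0.007],"delta_rot": [0,0,0],"claw": 10}
    - {"delta_pos": [0.0005,-0.002,-0.0095],"delta_rot": [0,0,0],"claw": 10}
    - {"delta_pos": [0.0005,-0.002,-0.0105],"delta_rot": [0,0,0],"claw": 10}
    - {"delta_pos": [0.0005,-0.002,-0.0105],"delta_rot": [0,0,0],"claw": 10}

```text
time: 14.85
eef_pos: [0.4076, -0.2265, 0.078]
tcp_rot: [0.713, -0.002, -0.701, 0.003]
contact_force: [-0.5, 0.1, 1.6]
opening: 0.168
```

```bash
python3 - <<'E'
from m import *
s,C,im=snap('w14');print(s['time'],s['eef_pos'],yaw(s),s['opening'],s['contact_force'])
print(lidc('w14','yellow',.064,(275,145)))
E
```

```text
14.85 [ 0.4076295  -0.22648881  0.07801873] -179.92130736427643 0.16813551815096267 [-0.47701787  0.06450844  1.59192563]
(array([ 0.46529426, -0.225811  ]), np.int64(228), 257)
```

Emit:
play_rows:
  targets:
    - {"delta_pos": [0,0,0],"delta_rot": [0,0,0],"claw": 30}
    - {"delta_pos": [0,0,0],"delta_rot": [0,0,0],"claw": 30}
    - {"delta_pos": [0,0,0],"delta_rot": [0,0,0],"claw": 30}
    - {"delta_pos": [0,0,0.01],"delta_rot": [0,0,0],"claw": 30}
    - {"delta_pos": [0,0,0.04],"delta_rot": [0,0,0],"claw": 30}
    - {"delta_pos": [0,0,0.08],"delta_rot": [0,0,0],"claw": 30}
    - {"delta_pos": [0,0.01,0.1],"delta_rot": [0,0,0],"claw": 30}
    - {"delta_pos": [0,0.01,0.1],"delta_rot": [0,0,0],"claw": 30}

```text
time: 15.57
eef_pos: [0.4102, -0.218, 0.1846]
tcp_rot: [0.716, -0.004, -0.698, 0.006]
contact_force: [0.4, 1.1, -0.0]
opening: 0.351
```

```bash
python3 - <<'E'
from m import *
s,C,im=snap('w15');print(s['time'],s['eef_pos'],yaw(s),s['opening'])
for z in(.062,.064,.066): print(z,proj('wrist',(.4642,-.226,.064),C),lidc('w15','yellow',z,tuple(np.int32(proj('wrist',(.4642,-.226,.064),C)))))
E
```

```text
15.5667 [ 0.41023732 -0.217994    0.18456546] -179.88937573522767 0.3512334381122288
0.062 [285.45736406 143.96187452] (array([ 0.4651686, -0.2260397]), np.int64(130), 144)
0.064 [285.45736406 143.96187452] (array([ 0.46522476, -0.2259375 ]), np.int64(130), 144)
0.066 [285.45736406 143.96187452] (array([ 0.46523007, -0.22583124]), np.int64(130), 144)
```

Yellow lid sits 1 mm from the pot axis. On to the blue lid.

Emit:
play_rows:
  targets:
    - {"delta_pos": [0.002,0.035,0],"delta_rot": [0,0,-0.01],"claw": 26}
    - {"delta_pos": [0.005,0.075,0],"delta_rot": [0,0,-0.02],"claw": 26}
    - {"delta_pos": [0.008,0.115,0],"delta_rot": [0,0,-0.03],"claw": 26}
    - {"delta_pos": [0.01,0.155,0],"delta_rot": [0,0,-0.04],"claw": 26}
    - {"delta_pos": [0.013,0.195,0],"delta_rot": [0,0,-0.05],"claw": 26}
    - {"delta_pos": [0.015,0.235,0],"delta_rot": [0,0,-0.058],"claw": 26}
    - {"delta_pos": [0.018,0.275,0],"delta_rot": [0,0,-0.058],"claw": 26}
    - {"delta_pos": [0.02,0.315,0],"delta_rot": [0,0,-0.058],"claw": 26}
    - {"delta_pos": [0.023,0.355,0],"delta_rot": [0,0,-0.058],"claw": 26}
    - {"delta_pos": [0.026,0.395,0],"delta_rot": [0,0,-0.058],"claw": 26}
    - {"delta_pos": [0.028,0.435,0],"delta_rot": [0,0,-0.058],"claw": 26}
    - {"delta_pos": [0.03,0.47,-0.02],"delta_rot": [0,0,-0.058],"claw": 26}
    - {"delta_pos": [0.032,0.493,-0.05],"delta_rot": [0,0,-0.058],"claw": 26}
    - {"delta_pos": [0.032,0.493,-0.072],"delta_rot": [0,0,-0.058],"claw": 26}
    - {"delta_pos": [0.032,0.493,-0.072],"delta_rot": [0,0,-0.058],"claw": 26}
    - {"delta_pos": [0.032,0.493,-0.072],"delta_rot": [0,0,-0.058],"claw": 26}

```text
time: 16.95
eef_pos: [0.4392, 0.2748, 0.1072]
tcp_rot: [0.71, -0.069, -0.699, -0.057]
contact_force: [-0.1, 0.1, 0.8]
opening: 0.305
```

```bash
python3 - <<'E'
from m import *
s,C,im=snap('w16');print(s['time'],s['eef_pos'],yaw(s),s['opening'])
# blue tab: project cage; keep mask where ray at z=.04 lies 43..80 mm from axis, in front
m=mask(im,'blue');p=np.argwhere(m)[:,::-1]
P=np.array([onz('wrist',q,.04,C)[:2] for q in p],np.float32);d=P-[.505,.2643]
r=np.hypot(*d.T);a=np.degrees(np.arctan2(d[:,1],d[:,0]))%360
k=(r>.045)&(r<.085)&(abs(a-170)<30);P=P[k];print(len(P),p[k].min(0),p[k].max(0),r[k].max())
print(cv2.minAreaRect(P),cv2.fitLine(P,2,0,.01,.01)[:,0])
E
```

```text
16.95 [0.43917216 0.27479325 0.10717206] 169.7133055488011 0.30508890961081714
1019 [250 203] [277 249] 0.07502971692651035
((0.44777071475982666, 0.2816089391708374), (0.014782972633838654, 0.030500799417495728), 71.35929107666016) [ 0.94278747 -0.33339435  0.44861668  0.28129104]
```

View pics/w16.png

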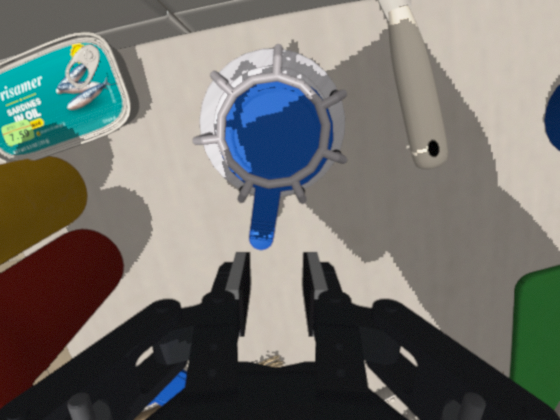

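Blue lid has dropped and its tab at (263,220) now points to about 161°. I'll turn 9° and shift to match, then draw within the allowed sector, at about 190°.

Emit:
play_rows:
  targets:
    - {"delta_pos": [0.0055,0.0079,0],"delta_rot": [0,0,-0.03],"claw": 26}
    - {"delta_pos": [0.0055,0.0079,0],"delta_rot": [0,0,-0.048],"claw": 26}
    - {"delta_pos": [0.0055,0.0079,-0.015],"delta_rot": [0,0,-0.048],"claw": 26}
    - {"delta_pos": [0.0055,0.0079,-0.035],"delta_rot": [0,0,-0.048],"claw": 26}
    - {"delta_pos": [0.0055,0.0079,-0.05],"delta_rot": [0,0,-0.048],"claw": 26}
    - {"delta_pos": [0.0055,0.0079,-0.056],"delta_rot": [0,0,-0.048],"claw": 26}
    - {"delta_pos": [0.0055,0.0079,-0.056],"delta_rot": [0,0,-0.048],"claw": 26}
    - {"delta_pos": [0.0055,0.0079,-0.056],"delta_rot": [0,0,-0.048],"claw": 10}
    - {"delta_pos": [0.0055,0.0079,-0.056],"delta_rot": [0,0,-0.048],"claw": 10}
    - {"delta_pos": [0.0055,0.0079,-0.056],"delta_rot": [0,0,-0.048],"claw": 10}
    - {"delta_pos": [0.0055,0.0079,-0.056],"delta_rot": [0,0,-0.048],"claw": 10}
    - {"delta_pos": [0.0055,0.0079,-0.056],"delta_rot": [0,0,-0.048],"claw": 10}
    - {"delta_pos": [0.0055,0.0079,-0.056],"delta_rot": [0,0,-0.048],"claw": 10}

```text
time: 18.08
eef_pos: [0.447, 0.2831, 0.0541]
tcp_rot: [0.704, -0.122, -0.69, -0.111]
contact_force: [-0.3, -0.5, 2.6]
opening: 0.164
```

```bash
python3 - <<'E'
from m import *
s,C,im=snap('w17');print(s['time'],s['eef_pos'],yaw(s),s['opening'],s['contact_force'])
m=mask(im,'blue');n,L,st,ce=cv2.connectedComponentsWithStats(m);print([x.tolist() for x in st[1:] if x[4]>150])
E
```

```text
18.0833 [0.44700249 0.28314409 0.05413177] 161.03437705141422 0.16395285835556586 [-0.32771566 -0.46463894  2.57256489]
[[204, 84, 140, 142, 15315], [259, 236, 35, 70, 2115]]
```

Emit:
play_rows:
  targets:
    - {"delta_pos": [-0.008,-0.001,0],"delta_rot": [0,0,0],"claw": 10}
    - {"delta_pos": [-0.02,-0.0035,-0.0005],"delta_rot": [0,0,0],"claw": 10}
    - {"delta_pos": [-0.034,-0.006,-0.0005],"delta_rot": [0,0,0],"claw": 10}
    - {"delta_pos": [-0.048,-0.0085,-0.0005],"delta_rot": [0,0,0],"claw": 10}
    - {"delta_pos": [-0.062,-0.011,-0.0005],"delta_rot": [0,0,0],"claw": 10}
    - {"delta_pos": [-0.076,-0.0135,-0.0005],"delta_rot": [0,0,0],"claw": 10}
    - {"delta_pos": [-0.088,-0.0155,-0.0005],"delta_rot": [0,0,0],"claw": 10}
    - {"delta_pos": [-0.088,-0.0155,-0.0005],"delta_rot": [0,0,0],"claw": 10}
    - {"delta_pos": [-0.088,-0.0155,-0.0005],"delta_rot": [0,0,0],"claw": 10}

```text
time: 18.88
eef_pos: [0.3579, 0.2675, 0.0531]
tcp_rot: [0.704, -0.122, -0.691, -0.111]
contact_force: [-0.1, -0.0, -0.5]
opening: 0.167
```

```bash
python3 - <<'E'
from m import *
s,C,im=snap('w18');print(s['time'],s['eef_pos'],yaw(s),s['opening'],s['contact_force'])
for z in (.038,.04,.042):
  x=lidc('w18','blue',z,(275,145));d=x[0]-s['eef_pos'][:2];print(z,x,np.hypot(*d),np.degrees(np.arctan2(d[1],d[0])))
E
```

```text
18.8833 [0.357909   0.26747609 0.05310203] 161.0750209517385 0.16719945153482238 [-0.12479048 -0.01331277 -0.50533852]
0.038 (array([0.41207499, 0.24920407]), np.int64(232), 271) 0.057164859622445205 -18.64098824542579
0.04 (array([0.41191029, 0.2492869 ]), np.int64(232), 271) 0.05698233060932308 -18.615009735836935
0.042 (array([0.41037797, 0.24913767]), np.int64(159), 271) 0.055581384739439584 -19.26502440519449
```

Emit:
play_rows:
  targets:
    - {"delta_pos": [0,0,0.03],"delta_rot": [0,0,0],"claw": 10}
    - {"delta_pos": [0,0,0.065],"delta_rot": [0,0,0],"claw": 10}
    - {"delta_pos": [0.01,-0.02,0.09],"delta_rot": [0,0,0],"claw": 10}
    - {"delta_pos": [0.024,-0.05,0.09],"delta_rot": [0,0,-0.03],"claw": 10}
    - {"delta_pos": [0.038,-0.085,0.09],"delta_rot": [0,0,-0.06],"claw": 10}
    - {"delta_pos": [0.052,-0.12,0.09],"delta_rot": [0,0,-0.09],"claw": 10}
    - {"delta_pos": [0.066,-0.155,0.09],"delta_rot": [0,0,-0.12],"claw": 10}
    - {"delta_pos": [0.0793,-0.1878,0.09],"delta_rot": [0,0,-0.145],"claw": 10}
    - {"delta_pos": [0.0793,-0.1878,0.08],"delta_rot": [0,0,-0.145],"claw": 10}
    - {"delta_pos": [0.0793,-0.1878,0.06],"delta_rot": [0,0,-0.145],"claw": 10}
    - {"delta_pos": [0.0793,-0.1878,0.045],"delta_rot": [0,0,-0.145],"claw": 10}
    - {"delta_pos": [0.0793,-0.1878,0.036],"delta_rot": [0,0,-0.145],"claw": 10}
    - {"delta_pos": [0.0793,-0.1878,0.036],"delta_rot": [0,0,-0.145],"claw": 10}

```text
time: 20.02
eef_pos: [0.4368, 0.08, 0.0872]
tcp_rot: [0.657, -0.278, -0.649, -0.263]
contact_force: [-0.8, -0.9, -0.7]
opening: 0.168
```

```bash
python3 - <<'E'
from m import *
s,C,im=snap('w19');print(s['time'],s['eef_pos'],yaw(s),s['opening'],s['contact_force'])
print(lidc('w19','blue',s['eef_pos'][2]-.013,(275,145)))
# blue pot recheck from w12
C=json.load(open('pics/w12.json'));im=cv2.imread('pics/w12.png')
m=mask(im,'blue');m[:200]=0;m[:,:440]=0
p=max(cv2.findContours(m,0,2)[0],key=cv2.contourArea)[:,0];p=p[p[:,0]<555]
P=np.array([onz('wrist',q,.058,C)[:2] for q in p],np.float32);P=P[P[:,1]<P[:,1].mean()];print(p.min(0),p.max(0),fitc(P,.033,[.4775,.039]))
E
```

```text
20.0167 [0.43679097 0.07996873 0.08724088] 134.95514046770256 0.16783242666404263 [-0.82318758 -0.92843214 -0.70778377]
(array([0.47692453, 0.04097304]), np.int64(202), 259)
[461 211] [553 360] [0.47820949 0.0591671 ]
```

Emit:
play_rows:
  targets:
    - {"delta_pos": [0.0005,-0.001,0],"delta_rot": [0,0,0],"claw": 10}
    - {"delta_pos": [0.0005,-0.001,-0.004],"delta_rot": [0,0,0],"claw": 10}
    - {"delta_pos": [0.0005,-0.001,-0.007],"delta_rot": [0,0,0],"claw": 10}
    - {"delta_pos": [0.0005,-0.001,-0.0095],"delta_rot": [0,0,0],"claw": 10}
    - {"delta_pos": [0.0005,-0.001,-0.0108],"delta_rot": [0,0,0],"claw": 10}
    - {"delta_pos": [0.0005,-0.001,-0.0108],"delta_rot": [0,0,0],"claw": 10}

```text
time: 20.57
eef_pos: [0.4387, 0.0792, 0.0784]
tcp_rot: [0.658, -0.278, -0.648, -0.264]
contact_force: [0.4, -0.9, 2.4]
opening: 0.164
```

```bash
python3 - <<'E'
from m import *
s,C,im=snap('w20');print(s['time'],s['eef_pos'],yaw(s),s['opening'],s['contact_force'])
print(lidc('w20','blue',.064,(275,145)))
E
```

```text
20.5667 [0.43868774 0.07917086 0.07837915] 134.98403980198674 0.16380629946844721 [ 0.39397442 -0.85580026  2.42100295]
(array([0.47912169, 0.03922476]), np.int64(222), 249)
```

Emit:
play_rows:
  targets:
    - {"delta_pos": [0,0,0],"delta_rot": [0,0,0],"claw": 30}
    - {"delta_pos": [0,0,0],"delta_rot": [0,0,0],"claw": 30}
    - {"delta_pos": [0,0,0],"delta_rot": [0,0,0],"claw": 30}
    - {"delta_pos": [0,0,0.01],"delta_rot": [0,0,0],"claw": 30}
    - {"delta_pos": [0,0,0.04],"delta_rot": [0,0,0],"claw": 30}
    - {"delta_pos": [0,0,0.08],"delta_rot": [0,0,0],"claw": 30}
    - {"delta_pos": [0,0.01,0.11],"delta_rot": [0,0,0],"claw": 30}
    - {"delta_pos": [-0.01,0.05,0.14],"delta_rot": [0,0,0],"claw": 30}
    - {"delta_pos": [-0.03,0.09,0.16],"delta_rot": [0,0,0],"claw": 30}
    - {"delta_pos": [-0.05,0.12,0.16],"delta_rot": [0,0,0],"claw": 30}
    - {"delta_pos": [-0.05,0.12,0.16],"delta_rot": [0,0,0],"claw": 30}
    - {"delta_pos": [-0.05,0.12,0.16],"delta_rot": [0,0,0],"claw": 30}

```text
time: 21.62
eef_pos: [0.3877, 0.2009, 0.2396]
tcp_rot: [0.66, -0.276, -0.648, -0.263]
contact_force: [0.3, -0.4, -0.2]
opening: 0.352
```

```bash
python3 - <<'E'
from m import *
s,C,im=snap('w21');print(s['time'],s['eef_pos'],s['opening'])
u=tuple(np.int32(proj('wrist',(.4775,.0394,.064),C)));print(u)
try: print(lidc('w21','blue',.064,u))
except Exception as e: print(e)
a=ctrl.read_camera('top');b=ctrl.read_camera('scene');cv2.imwrite('pics/t21.png',a);cv2.imwrite('pics/s21.png',b)
A=cv2.resize(a[140:230,270:460],(760,360),interpolation=2);w=cv2.resize(b[190:370,270:380],None,fx=1.3,fy=1.3)
B=cv2.resize(im[40:300,100:500],(400,240)) 
out=np.zeros((600,760,3),np.uint8);out[:360]=A;out[360:,:400]=B;out[360:,410:410+w.shape[1]]=w[:240]
cv2.imwrite('pics/f.png',out)
E
```

```text
21.6167 [0.38771443 0.20091455 0.23959899] 0.3523762274439075
(np.int32(336), np.int32(-11))
(array([0.45419128, 0.05921605]), np.int64(22), 74)Traceback (most recent call last):
  File "<stdin>", line 9, in <module>
ValueError: could not broadcast input array from shape (234,143,3) into shape (240,143,3)
```

```bash
python3 - <<'E'
from m import *
a=cv2.imread('pics/t21.png');b=cv2.imread('pics/s21.png')
cv2.imwrite('pics/f.png',np.hstack([cv2.resize(a[140:230,270:460],(500,237),interpolation=2),cv2.resize(b[190:370,270:380],(145,237))]))
for n,im in(('top',a),('scene',b)):
  for c,p in(('blue',(.4775,.0394,.064)),('red',(.4793,-.1106,.064)),('yellow',(.4642,-.226,.064))):
    u=np.int32(proj(n,p));m=mask(im,c);L=cv2.connectedComponents(m)[1]
    q=max(cv2.findContours((L==L[u[1],u[0]]).astype(np.uint8),0,2)[0],key=cv2.contourArea)[:,0]
    P=np.array([onz(n,t,.064)[:2] for t in q],np.float32);x=np.array(p[:2])
    for _ in range(5): x=fitc(P[abs(np.hypot(*(P-x).T)-.034)<.007-.0007*_],.034,x)
    print(n,c,x-p[:2])
E
```

```text
top blue [ 0.00038134 -0.00215073]
top red [-0.0008368  -0.00040753]
top yellow [ 0.00045617 -0.00030607]
scene blue [-0.00071838 -0.00526899]
scene red [-0.00024272 -0.00376051]
scene yellow [ 0.00015535 -0.00416008]
```

View pics/f.png

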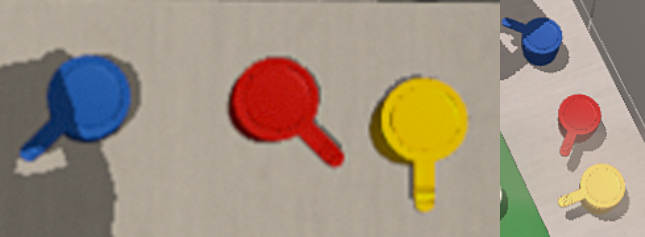

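All three lids are on their pots: blue (90,97), red (275,98), yellow (424,120) in the top crop. Handing in.

```bash
python3 -c "
from m import *
ctrl.sign_off()"
```

```text
the job is handed in; nothing more can be done
```

All three lids were drawn from the dispenser (red, yellow, then blue) and placed in the pots of their own colour. I handed the job in at about 22 s of the 88 s allowed.

- **Position:** in the top view each lid is within about 2 mm of its pot's measured axis, and the wrist views agreed for red and yellow.
- **Height and tilt:** I did not measure the final height or tilt directly. The evidence is a gentle contact of 1.6–3 N as each lid reached the rim. The lids also look flat and the pots upright in the last top view.
- **Checks that failed or disagreed:**
  - The scene camera put all three lids 4–5 mm to one side. It had shown the same shift for the red and yellow pots before I moved anything, so I took it as camera bias.
  - One re-check of the blue pot, from a partial view at a slant, gave a bad fit and I discarded it.
  - The last wrist check of the blue lid failed because it was out of frame, so the top view stands for it.
- **Blue lid:** it had turned about 9° when it dropped, so I realigned before gripping. I drew it along about 190° rather than along its own tab, to stay inside the dispenser's allowed sector. I drew the yellow lid about 14° off its tab line to stay within the arm's reach.

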